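# Close a bench width gauge on a spice jar

## Robot

A 6-joint arm with a two-finger parallel gripper is mounted at the origin on a cart in front of the work surface, level with it; the furniture and walls round the work are solid. World frame = base frame: x ahead of the robot, y to its left, z up, the work surface at z = 0. Lengths are in mm, angles in rad, forces in N, time in s.
With the tool pointing down it reaches from about 400 to 925 mm from the base axis. Payload 3.4 kg.
Tool frame: the origin (TCP) lies midway between the tips of the shut fingers; the grasp point (between the pads) lies 19 mm behind it; z points along the fingers, y is the line along which they close (so a half turn about z gives the same grasp; the last joint's range is limited). The gripper opens to 85 mm and grips with 20 to 120 N. Pads are 22 mm wide; open, the fingers measure 114 mm over their backs; the gripper's body (76 mm by 85 mm) begins 54 mm behind the grasp point. The pads swing forward as they close: fully open they stand 13 mm farther back than shut.
Start: joints at [-0.073, 0.307, 1.506, -0, 1.328, -0.073], TCP at [575.005, -0.025, 200.205] pointing down, gripper open.
Joint ranges: [-3.12, 3.12], [-1.05, 2.28], [0.14, 2.33], [-1.42, 4.57], [0.1, 2.73], [-2.68, 2.68]. Speed limits (rad/s): [2.57, 2.57, 3.14, 3.14, 3.14, 3.14].

## Interface

Orientations are given as a unit quaternion [x, y, z, w].
In Python, from cell import * gives the robot as it stands.
- The arm moves only by the tool send_rows, never from a script. Its argument "plan" is a list that holds one entry, the list of rows, each a list of 6 numbers: the shift along the tool's x, y, z each as a share of 0.2 m, from -1 to 1, then the turn, a rotation vector about the tool's x, y, z each as a share of 360 degrees, from -1 to 1. A call has 1 to 8 rows; each row shifts and turns the commanded pose from where the row before left it, along the tool's axes as they then stand; what a row does not reach is not made up. A row lasts 1/10 s, in which the tool goes at most 50 mm and 8.59 degrees, less where a joint would pass 70% of its speed; a pose out of reach is approached as far as the arm can. A call with a number of a shift or a turn outside -1 to 1 is refused whole. A call with a gripper value outside its range is refused whole. "claw" is the closure, from -1 (fully open) to 1 (shut), set as the call begins (left out, the last holds). The fingers move at their own pace and stop on an object; the grip force is fixed at half the most. Time passes only in rows, so rows that do not move let the fingers close. It gives the time, the measured TCP pose, the force, the opening and the grip force at its end, in the units of the state.
- get_state(): the state, without advancing time (a new reading comes with each control period).
- grab_frame(name): name is "scene" or "side" or "wrist"; returns the picture (420x560x3 uint8, red, green, blue); there is no depth.
- camera_model(name): a dict with "fov_y" (degrees; the focal length in pixels is half the picture's height over the tangent of half this angle, whatever the lens; pixels are square), "cx", "cy" (the principal point, pixels), "R" (3x3) and "t" (3): a world point X has camera coordinates R X + t; the wrist camera has in their place "T_tool_cam" (4x4, takes a point from camera to tool coordinates, whose origin is the TCP and whose axes are the flange's). Camera axes: x right, y down, z forward; pixel columns grow to the right and rows downward; lengths in mm; the calibration is good to about 2 mm. A picture is of the moment at which its call begins: read the wrist's pose just before it. camera_model takes no time and is no camera call.
- hand_in(): hands the job in; it is judged then, once.
The state is a dict: "clock": time; "joint_positions": joint angles; "joint_velocities": joint speeds; "joint_torque": joint torques, N m; "tool_pos": TCP position; "orientation": TCP orientation; "wrist_force": force on the tool from outside, world axes, zero at the start; "moment": the same for the moment, N m; "opening": finger opening in mm; "grasp_force": force on a finger pad.
Only numpy, scipy, OpenCV 4.12 (cv2) and the standard library are available. Lean on these libraries where they do the work, as an engineer would, in place of code of your own. Each camera call takes 0.05 s, during which the arm holds its last target. There are 200 camera calls.

## Task

Check the green-capped spice jar in the width gauge: set it down gently, upright, on the bed between the open jaws and let go of it. Then slide the jaw with the black thumb grip gently shut on it until the jar pushes the sprung anvil back so far that its red pointer stands in the green band, never running on to the orange. Let go and leave the jar standing there between the jaws, without disturbing the salt shaker or the garlic.

Things in the scene. Friction and masses are not known exactly. Their poses are not given: they have to be found in the camera images.
- spice_jar: The only spice jar: round clear jar with an orange-and-white label and a green screw cap, 45 mm diameter, 106 mm tall, about 0.11 kg (varies). Origin: centre of its underside; z up. Grip it from above by the cap (z 85 to 105 mm). It starts right of the gauge; it or the salt shaker may be the nearer to it.
- gauge: Width gauge fixed to the worktop, yaw varies. Aluminium bed 90 (x) x 310 (y) x 12 mm; origin: centre of its underside. y runs along the slide from the sliding jaw (-y end) to the sprung anvil (+y end). Grey anvil housing at y 112 to 155, x +-28, top z 56 mm, topped by a white plate with a green band at y 126 to 134 and an orange one at y 142 to 150. The jar's place is on x = 0 between the jaws.
- anvil_face (a point): Centre of the flat face of the steel anvil pad (50 wide, z 16 to 56 mm), which looks to the gauge's -y, at gauge y = 85 mm at rest; 36 mm above the gauge's underside, axes as the gauge. A slim arm with the red pointer reaches from the pad over the housing, top z 64 mm, and moves with it.
- anvil (a joint): How far the sprung anvil pad is pushed back to the gauge's +y, 0 at rest to 0.022 m at its stop; spring 250 N/m (0 N at rest). The red pointer moves along with it (pointer at gauge y = 124 mm + value): the middle of the green band is 0.010, its edges are 0.006 and 0.014.
- jaw_face (a point): Centre of the flat steel face of the sliding jaw (50 wide in x, z 14 to 58 mm), looking to +y, at gauge y = -30 mm when fully open; 36 mm above the gauge's underside, axes as the gauge. The gap to anvil_face must come down to the jar's 45 mm before the anvil starts to move; it moves one for one from then on.
- jaw_slide: The sliding jaw with its carriage: steel plate 50 x 12 x 44 mm and dark saddle (100 x 85 mm, top z 22 mm) carrying the thumb grip. Origin: below the jaw face, at the height of the gauge's underside. It slides only along the gauge's y, 105 mm from fully open; starts 0 to 25 mm from fully open. Drags with about 6 N and stays where it is left, even against the anvil's spring.
- thumb_grip (a point): Centre of the black upright thumb grip on the sliding jaw's carriage, 20 (x) x 16 (y) mm, z 22 to 72 mm above the gauge's underside (this point at 60 mm), 70 mm behind the jaw face, moving with it. Pinch it from above (fingers along the gauge's x) or push it from behind.
- salt_shaker: Bystander: round glass salt shaker with a grey cap, 44 mm diameter, 90 mm tall, origin at the centre of its underside; stands at least 85 mm from the spice jar, right of the gauge. Leave alone.
- garlic: Bystander: bulb of garlic, 60 mm diameter, 59 mm tall, origin under its centre, farther back, right of the gauge. Leave alone. High above it, an upright cabinet door handle stands out at x 0.587, y -0.07 m, from z 0.53 m up: keep the forearm and wrist clear of it when crossing from right to left.
Things that resemble listed ones, but are neither listed nor needed, are in the scene too. What is shaped like the spice_jar but blue, pink or turquoise is not meant.

How it is judged (in metres and radians):
On the way:
1. the spice jar stands upright on the bed between the jaws, let go, with the sliding jaw not yet pressing it (x of spice_jar in the frame of gauge between -0.022 and 0.022 m and z of spice_jar in the frame of gauge between 0.009 and 0.016 m and angle between spice_jar's own z axis and vertical below 0.1 rad and y of spice_jar in the frame of jaw_face above 0.02 m and y of spice_jar in the frame of anvil_face below -0.02 m and contact force between the fingers and spice_jar below 0.05 N and value of joint anvil below 0.003 m), for 0.2 s.
At the end, for the whole second after the job is handed in: The jar stands upright (0.1 rad) and at rest on the bed, within 22 mm of its centre line, pressed by the sliding jaw (over 0.6 N) against the anvil (axis within 26 mm of its face), the anvil pushed back 5 to 15 mm (pointer in the green, 1 mm grace) (x of spice_jar in the frame of gauge between -0.022 and 0.022 m and z of spice_jar in the frame of gauge between 0.009 and 0.016 m and angle between spice_jar's own z axis and vertical below 0.1 rad and value of joint anvil between 0.005 and 0.015 m and contact force between spice_jar and jaw_slide above 0.6 N and y of spice_jar in the frame of anvil_face above -0.026 m and linear speed of spice_jar below 0.01 m/s); the robot touches nothing.
It fails at once if the anvil is driven past the green band towards the orange (more than 18 mm) (value of joint anvil above 0.018 m).
It fails at once if the jar is dropped: it falls free faster than 0.5 m/s (contact force between the fingers and spice_jar below 0.05 N and linear speed of spice_jar above 0.5 m/s).
It fails at once if the spice jar is tipped over (angle between spice_jar's own z axis and vertical above 0.8 rad).
It fails at once if the salt shaker is disturbed (moved over 30 mm) (distance of salt_shaker from where it was at the start of the episode above 0.03 m).
It fails at once if the garlic is disturbed (moved over 30 mm) (distance of garlic from where it was at the start of the episode above 0.03 m).
It also fails if it takes over 48 s, if anything falls off the work surface, if the arm or the gripper's body presses on something with over 40 N, if the wrist force passes 120 N, or if a joint passes its speed limit or range.

## Working session

There is one attempt and no reset: what is moved stays moved. The work goes in short steps, Python scripts to look and compute and a tool call to move; the robot and the scene stay as the last step left them, time stands still between calls to the robot, and variables do not carry over. Pictures are saved under pics/ and viewed, at most 10 in all, crops included, and the job is handed in when it is done.

Besides the shell and the picture viewer there is one more tool, called after "Request:" in YAML: its name, and indented under it one key for each argument. send_rows: Moves the arm, as the interface text tells. Its arguments: {"type":"object","properties":{"plan":{"type":"array","items":{"type":"array","items":{"type":"array","items":{"type":"number","minimum":-1,"maximum":1}}}},"claw":{"type":"number"}},"required":["plan"]}

```bash
mkdir -p pics
python3 - <<'E'
from cell import *
import cv2,numpy as np
s=get_state();print(s['tool_pos'],s['orientation'],s['clock'],s['opening'])
for n in("scene","side"):
    cv2.imwrite(f"pics/{n}0.png",grab_frame(n)[...,::-1]);m=camera_model(n);print(n,m)
print(camera_model("wrist"))
cv2.imwrite("pics/wrist0.png",grab_frame("wrist")[...,::-1])
E
```

```text
[5.74147190e+02 4.27653895e-02 1.99255541e+02] [ 0.70708606  0.70712669 -0.00071853 -0.00079569] 0.0 85.40771562639179
scene {'fov_y': 42.46124375408788, 'cx': 278.97475213773413, 'cy': 205.977652102303, 'R': array([[-0.9088484 , -0.41708104, -0.00616348],
       [-0.17957781,  0.40456365, -0.89670511],
       [ 0.37649222, -0.81386218, -0.44258553]]), 't': array([ 461.33102319,  165.44974441, 1079.34733706])}
side {'fov_y': 53.11893293675025, 'cx': 279.467076439014, 'cy': 210.31335622579678, 'R': array([[-0.97680178, -0.21412875,  0.00267616],
       [-0.1392783 ,  0.62576085, -0.76747958],
       [ 0.1626648 , -0.75004816, -0.6410678 ]]), 't': array([ 484.96428953,  140.96893819, 1002.5009772 ])}
{'fov_y': 65.51370918524324, 'cx': 278.80855848637884, 'cy': 204.97282827214755, 'T_tool_cam': array([[ 2.17121943e-04, -9.53894808e-01, -3.00141048e-01,
         7.60431988e+01],
       [ 9.99999436e-01,  5.19205495e-04, -9.26716311e-04,
         5.19824927e-01],
       [ 1.03982476e-03, -3.00140678e-01,  9.53894382e-01,
        -1.72187660e+02],
       [ 0.00000000e+00,  0.00000000e+00,  0.00000000e+00,
         1.00000000e+00]])}
```

View pics/scene0.png

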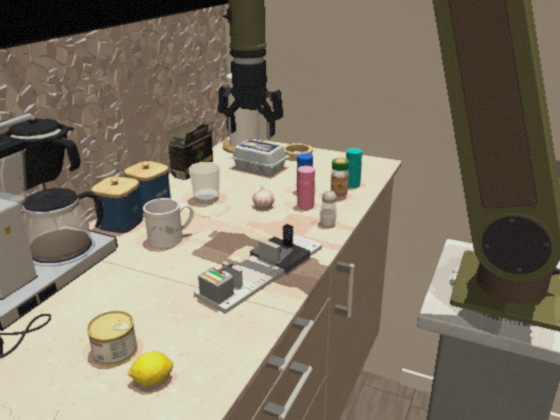

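View pics/side0.png

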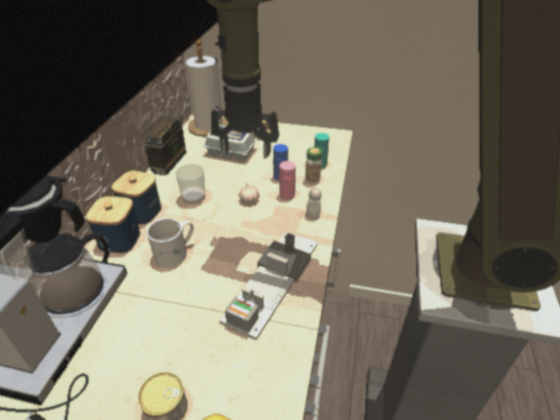

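The scene view shows the jar at about (340,178), pink and blue decoys beside it, the turquoise one behind, the salt shaker at (328,209) and the gauge from (215,297) to (305,243) with its black grip at (288,235). In the side view the jar's cap is at (314,153), the shaker at (314,203) and the gauge runs from (240,315) to (300,245). I'll enlarge both around the gauge and jar.

Run:
```python
import cv2,numpy as np
a=cv2.imread("pics/scene0.png");b=cv2.imread("pics/side0.png")
A=cv2.resize(a[140:310,190:370],None,fx=2.2,fy=3.4,interpolation=2)
A=cv2.resize(a[140:310,190:380],(400,358),interpolation=2)
B=cv2.resize(b[140:340,215:345],(390,600),interpolation=2)
C=np.zeros((600,800,3),np.uint8);C[:358,:400]=A;C[:,405:795]=B
cv2.imwrite("pics/z0.png",C)
```

```text
(no output)
```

View pics/z0.png

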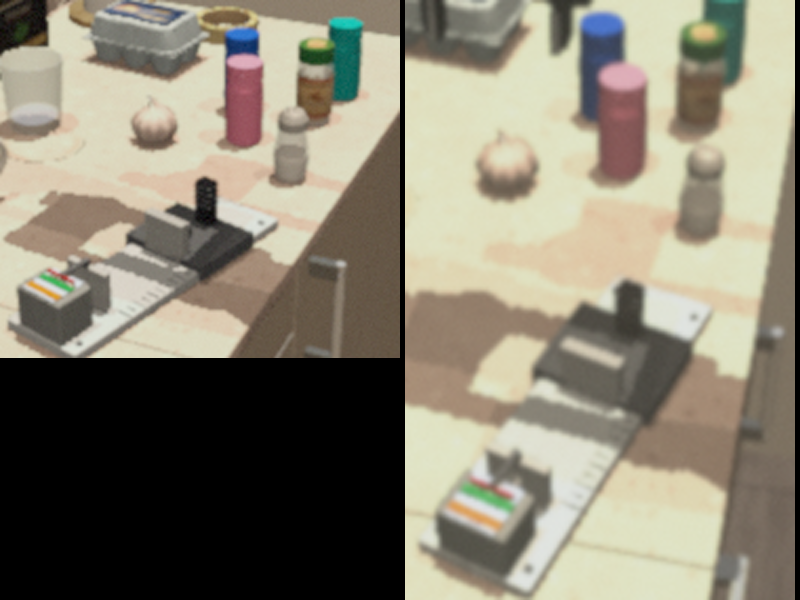

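View pics/wrist0.png

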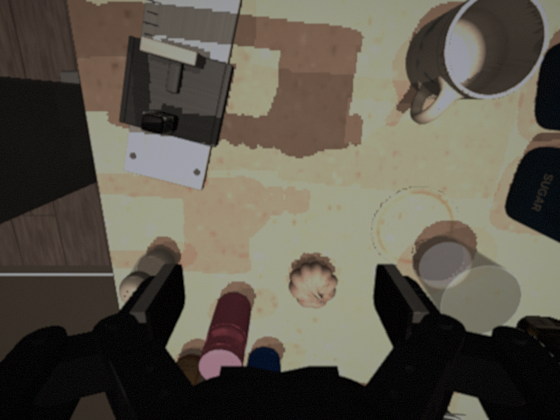

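The enlargement shows the scene's bed corners near (195,294), (228,307) and (322,245.5), and the side's near (220,322), (256,338), (317,242) and (288,233). The wrist view shows the jaw-end bed corners at (124,173) and (205,188), and the grip top at (153,115). The jar's cap top is at scene (340.6,161) and side (314,151).

```bash
cat > h.py <<'E'
from cell import *
import cv2,numpy as np
from scipy.spatial.transform import Rotation as Ro
def ray(n,uv,st=None):
    m=camera_model(n);f=210/np.tan(np.radians(m['fov_y']/2))
    d=np.array([(uv[0]-m['cx'])/f,(uv[1]-m['cy'])/f,1.])
    if n=="wrist":
        Rt=Ro.from_quat(st['orientation']).as_matrix();T=m['T_tool_cam']
        return Rt@T[:3,3]+st['tool_pos'],Rt@T[:3,:3]@d
    return -m['R'].T@m['t'],m['R'].T@d
def onz(n,uv,z,st=None):
    o,d=ray(n,uv,st);return o+d*(z-o[2])/d[2]
def project(n,X,st=None):
    m=camera_model(n);f=210/np.tan(np.radians(m['fov_y']/2))
    if n=="wrist":
        Rt=Ro.from_quat(st['orientation']).as_matrix();T=m['T_tool_cam']
        p=T[:3,:3].T@(Rt.T@(np.array(X)-st['tool_pos'])-T[:3,3])
    else: p=m['R']@X+m['t']
    return p[:2]/p[2]*f+[m['cx'],m['cy']]
E
python3 - <<'E'
from h import *
np.set_printoptions(precision=1,suppress=True)
s=get_state()
P=lambda l,n,uv,z:print(l,n,onz(n,uv,z,s))
for uv in[(220,321.7),(256,338),(317,241.7),(288.3,233.3)]:P("bed","side",uv,12)
for uv in[(194.8,294.4),(228,307.2),(321.6,245.5)]:P("bed","scene",uv,12)
for uv in[(124,173),(205,188),(240,0)]:P("bed","wrist",uv,12)
P("grip","side",(290,235.3),72);P("grip","scene",(287.9,225.5),72);P("grip","wrist",(153,115),72)
P("jawtop","wrist",(140,46),58);P("jawtop","wrist",(202,64),58)
P("cap","side",(314.3,151.3),106);P("cap","scene",(340.6,160.9),106)
P("shk","side",(315,192),85);P("shk","scene",(329,193),85)
P("garlic","side",(249,196),25);P("garlic","scene",(263,199),25);P("garlic","wrist",(313,285),40)
P("pink","side",(287.3,165.5),106);P("pink","scene",(306,170),106)
a=cv2.imread("pics/scene0.png");b=cv2.imread("pics/side0.png")
for n,i in(("scene",a),("side",b)):
    h=cv2.cvtColor(i,cv2.COLOR_BGR2HSV);m=cv2.inRange(h,(40,100,30),(75,255,200))
    c=cv2.connectedComponentsWithStats(m);print(n,[(x[:5],y) for x,y in zip(c[2][1:],c[3][1:]) if x[4]>8])
E
```

```text
bed side [560.7 284.1  12. ]
bed side [477.8 305.4  12. ]
bed side [398.9   4.4  12. ]
bed side [475.5 -10.3  12. ]
bed scene [555. 288.  12.]
bed scene [476.1 297.1  12. ]
bed scene [396.4  12.8  12. ]
bed wrist [400.5   0.4  12. ]
bed wrist [490.3 -16.9  12. ]
bed wrist [536.7 170.2  12. ]
grip side [458.4  58.9  72. ]
grip scene [458.8  58.9  72. ]
grip wrist [462.8  65.3  72. ]
jawtop wrist [452.9 123.   58. ]
jawtop wrist [506.1 108.5  58. ]
cap side [ 452.5 -265.6  106. ]
cap scene [ 451.1 -266.3  106. ]
shk side [ 424.5 -102.8   85. ]
shk scene [ 425.4 -108.3   85. ]
garlic side [ 610.9 -122.8   25. ]
garlic scene [ 611.3 -126.9   25. ]
garlic wrist [ 613.8 -125.    40. ]
pink side [ 513.6 -177.2  106. ]
pink scene [ 510.7 -171.8  106. ]
scene [(array([196, 151,   8,   9,  40], dtype=int32), array([199.4, 154.7])), (array([333, 159,  16,  11, 122], dtype=int32), array([340.2, 165. ])), (array([210, 271,  14,   7,  30], dtype=int32), array([216.7, 273.9]))]
side [(array([235, 303,  15,   6,  23], dtype=int32), array([242.1, 305.3]))]
```

Run:
```python
from h import *
np.set_printoptions(precision=1,suppress=True)
for l,n,uv in[("blue","scene",(305,158)),("blue","side",(280.7,148)),("turq","scene",(354.4,152.4)),("turq","side",(322,139))]:print(l,onz(n,uv,106))
print(get_state()['tool_pos'])
```

```text
blue [ 544.5 -248.1  106. ]
blue [ 550.6 -262.1  106. ]
turq [ 437.1 -341.3  106. ]
turq [ 440.5 -339.2  106. ]
[574.4   0.  199.5]
```

Request:
send_rows:
  plan:
    - [[0,-0.12,0,0,0,0],[0,-0.18,0,0,0,0],[0,-0.18,0,0,0,0],[0,0,0,0,0,0.02],[0,0,0,0,0,0.02],[0,0,0,0,0,0]]
  claw: -0.6

```text
clock: 0.75
tool_pos: [478.5, 0.0, 200.2]
orientation: [0.79, 0.613, -0.0, -0.0]
wrist_force: [-0.5, 0.2, -0.5]
opening: 68.5
grasp_force: 0.0
```

Request:
send_rows:
  plan:
    - [[-0.14,0.02,0,0,0,0],[-0.18,0.025,0,0,0,0],[-0.2,0.03,0,0,0,0],[-0.2,0.03,0,0,0,0],[-0.2,0.03,0,0,0,0],[-0.2,0.03,0,0,0,0],[-0.2,0.03,0,0,0,0],[0,0,0,0,0,0]]

```text
clock: 1.55
tool_pos: [451.3, -270.7, 200.0]
orientation: [0.791, 0.612, -0.001, 0.001]
wrist_force: [0.5, 0.9, 0.4]
opening: 68.4
grasp_force: 0.0
```

Run:
```python
from h import *
np.set_printoptions(precision=1,suppress=True)
s=get_state();i=grab_frame("wrist")[...,::-1];cv2.imwrite("pics/w1.png",i)
print(s['tool_pos'],s['orientation'],s['opening'],s['clock'])
h=cv2.cvtColor(i,cv2.COLOR_BGR2HSV);m=cv2.inRange(h,(40,100,30),(75,255,200))
c=cv2.connectedComponentsWithStats(m)
for x,y in zip(c[2][1:],c[3][1:]):
    if x[4]>100:
        u=(x[0]+x[2]/2,x[1]+x[3]/2);print(x,u,onz("wrist",u,106,s),onz("wrist",y,106,s))
print(project("wrist",[452,-266,106],s))
```

```text
[ 451.3 -270.7  200. ] [ 0.8  0.6 -0.   0. ] 68.39546766462843 1.55
[ 257  166   51   54 1278] (np.float64(282.5), np.float64(193.0)) [ 455.5 -269.   106. ] [ 455.5 -267.7  106. ]
[277.6 190.7]
```

View pics/w1.png

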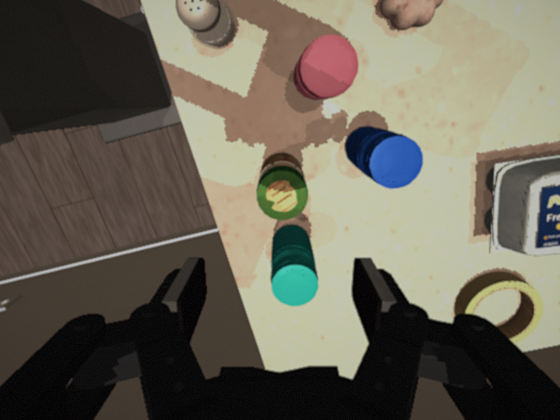

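The jar's cap is centred at (282,192) between the fingers, and the neighbouring jars clear the line the fingers close along. Next I go down and grip.

Request:
send_rows:
  plan:
    - [[0.018,0.009,0,0,0,0],[0,0,0.1,0,0,0],[0,0,0.15,0,0,0],[0,0,0.15,0,0,0],[0,0,0.12,0,0,0],[0,0,0.08,0,0,0],[0,0,0.04,0,0,0],[0,0,0,0,0,0]]

```text
clock: 2.4
tool_pos: [453.4, -260.6, 71.3]
orientation: [0.789, 0.614, -0.0, -0.001]
wrist_force: [0.1, -0.2, 0.7]
opening: 68.0
grasp_force: 0.0
```

Request:
send_rows:
  plan:
    - [[0,0,0,0,0,0],[0,0,0,0,0,0],[0,0,0,0,0,0],[0,0,0,0,0,0],[0,0,0,0,0,0],[0,0,0,0,0,0],[0,0,0,0,0,0],[0,0,0,0,0,0]]
  claw: 1

```text
clock: 3.2
tool_pos: [457.1, -265.1, 78.8]
orientation: [0.79, 0.613, 0.001, 0.005]
wrist_force: [-5.4, 2.7, 34.5]
opening: 0.2
grasp_force: 18.3
```

Run:
```python
from h import *
s=get_state();print(s['tool_pos'],s['wrist_force'],s['opening'],s['grasp_force'])
w=grab_frame("wrist")[...,::-1];a=grab_frame("scene")[...,::-1];b=grab_frame("side")[...,::-1]
C=np.zeros((600,800,3),np.uint8);C[:300,:400]=cv2.resize(w,(400,300))
C[300:,:400]=cv2.resize(a[110:230,260:420],(400,300),interpolation=2);C[:,400:]=cv2.resize(b[95:215,250:330],(400,600),interpolation=2)
cv2.imwrite("pics/q1.png",C)
```

```text
[ 457.07665697 -265.05936801   78.82368194] [-5.38037604  2.6959456  34.48150861] 0.215376259259209 18.252526716096327
```

View pics/q1.png

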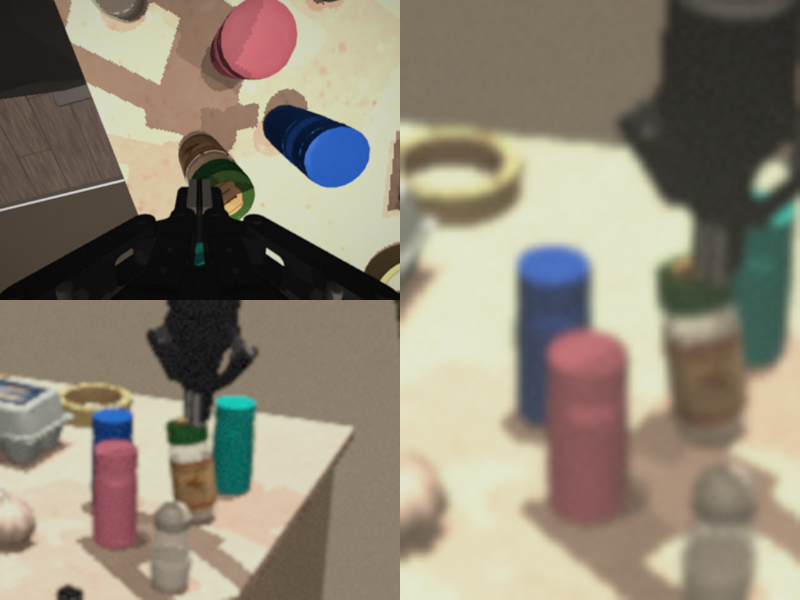

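The fingers shut beside the cap, in the wrist quarter at about (205,190) with the cap at (235,185). The jar is standing but leaning a little against them. The first wrist reading was taken while the arm was still swinging, so I was about 6 mm off. I lift straight up, still shut, and look again.

Request:
send_rows:
  plan:
    - [[0,0,-0.02,0,0,0],[0,0,-0.03,0,0,0],[0,0,-0.04,0,0,0],[0,0,-0.05,0,0,0],[0,0,-0.1,0,0,0],[0,0,-0.15,0,0,0],[0,0,-0.15,0,0,0],[0,0,-0.1,0,0,0]]

```text
clock: 4.15
tool_pos: [454.5, -262.8, 202.6]
orientation: [0.79, 0.613, 0.0, 0.001]
wrist_force: [-0.2, -0.4, 0.7]
opening: -0.0
grasp_force: 0.0
```

Request:
send_rows:
  plan:
    - [[0,0,0,0,0,0],[0,0,0,0,0,0],[0,0,0,0,0,0],[0,0,0,0,0,0],[0,0,0,0,0,0],[0,0,0,0,0,0],[0,0,0,0,0,0]]
  claw: -0.6

```text
clock: 4.85
tool_pos: [453.6, -262.3, 199.8]
orientation: [0.79, 0.613, -0.0, -0.0]
wrist_force: [0.5, 0.1, -0.2]
opening: 68.5
grasp_force: 0.0
```

```bash
cat > cap.py <<'E'
from h import *
import sys
np.set_printoptions(precision=1,suppress=True)
def cap(z,name):
    s=get_state();i=grab_frame("wrist")[...,::-1];cv2.imwrite(f"pics/{name}.png",i)
    print(s['tool_pos'],s['opening'],s['clock'],np.abs(s['joint_velocities']).max())
    h=cv2.cvtColor(i,cv2.COLOR_BGR2HSV);m=cv2.inRange(h,(40,100,30),(75,255,200))
    c=max(cv2.findContours(m,0,1)[0],key=cv2.contourArea);(e,ax,an)=cv2.fitEllipse(cv2.convexHull(c))
    print(e,ax,onz("wrist",e,z,s));Rt=Ro.from_quat(s['orientation']).as_matrix()
    print("delta tool mm",Rt.T@(onz("wrist",e,z,s)-s['tool_pos']),"tool x",Rt[:,0])
cap(float(sys.argv[1]),sys.argv[2])
E
python3 cap.py 100 w2
python3 - <<'E'
from h import *
a=grab_frame("scene")[...,::-1];b=grab_frame("side")[...,::-1];w=cv2.imread("pics/w2.png")
C=np.zeros((600,800,3),np.uint8);C[:300,:400]=cv2.resize(w,(400,300))
C[300:,:400]=cv2.resize(a[110:230,260:420],(400,300),interpolation=2);C[:,400:]=cv2.resize(b[95:215,250:330],(400,600),interpolation=2)
cv2.imwrite("pics/q2.png",C)
E
```

```text
[ 453.6 -262.3  199.8] 68.53704419941778 4.85 0.004717424812536659
(280.9215393066406, 202.46884155273438) (49.85691452026367, 53.19935607910156) [ 454.  -269.8  100. ]
delta tool mm [-7.2  2.3 99.8] tool x [0.2 1.  0. ]
```

View pics/q2.png

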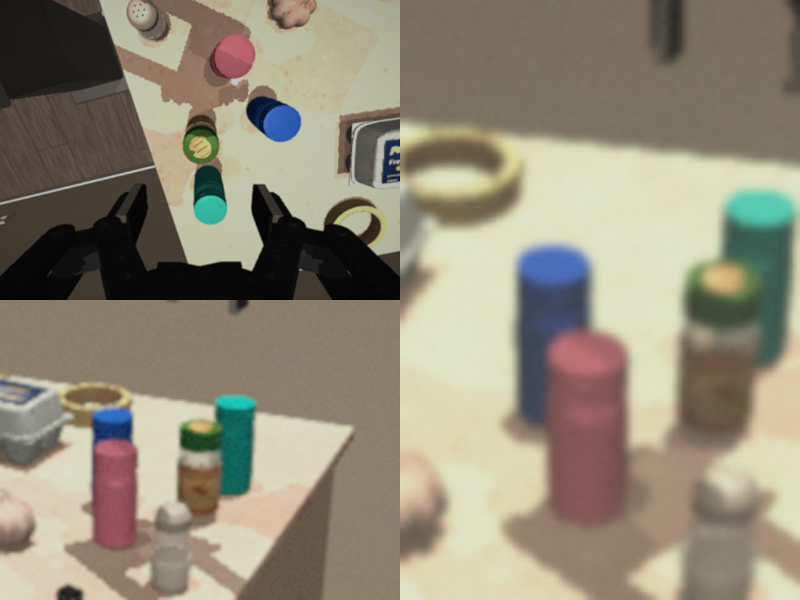

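The jar is upright again, with its cap in the wrist quarter at (201,145), and all the neighbours are standing. The correction is −7 mm along tool x and +2 mm along tool y.

Request:
send_rows:
  plan:
    - [[-0.035,0.011,0,0,0,0],[0,0,0.05,0,0,0],[0,0,0.13,0,0,0],[0,0,0.13,0,0,0],[0,0,0.04,0,0,0],[0,0,0,0,0,0],[0,0,0,0,0,0],[0,0,0,0,0,0]]

```text
clock: 5.8
tool_pos: [455.1, -270.4, 131.4]
orientation: [0.79, 0.613, 0.0, 0.001]
wrist_force: [0.1, -0.7, -0.4]
opening: 68.2
grasp_force: 0.0
```

```bash
python3 cap.py 98 w3
```

```text
[ 455.1 -270.4  131.4] 68.24380961872492 5.8 0.005207491052554841
(277.5793762207031, 221.93235778808594) (65.1701889038086, 71.71981048583984) [ 454.8 -270.9   98. ]
delta tool mm [-0.5 -0.3 33.4] tool x [ 0.2  1.  -0. ]
```

View pics/w3.png

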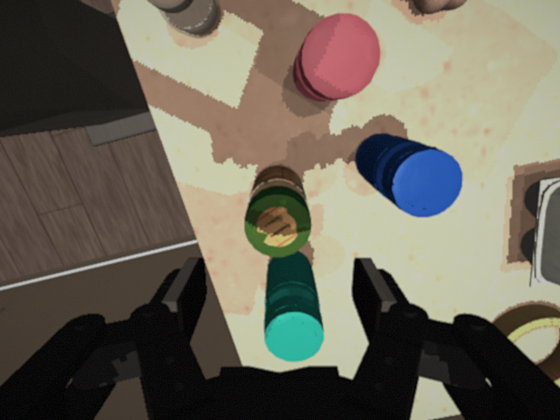

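The cap is centred at (278,222), within 0.5 mm of the tool axis, and the arm is at rest. Now the last 57 mm down and the grip.

Request:
send_rows:
  plan:
    - [[0,0,0.06,0,0,0],[0,0,0.1,0,0,0],[0,0,0.08,0,0,0],[0,0,0.04,0,0,0],[0,0,0,0,0,0],[0,0,0,0,0,0],[0,0,0,0,0,0]]

```text
clock: 6.55
tool_pos: [454.8, -270.2, 74.9]
orientation: [0.79, 0.613, 0.0, 0.001]
wrist_force: [0.4, 0.6, -0.7]
opening: 68.1
grasp_force: 0.0
```

Request:
send_rows:
  plan:
    - [[0,0,0,0,0,0],[0,0,0,0,0,0],[0,0,0,0,0,0],[0,0,0,0,0,0],[0,0,0,0,0,0]]
  claw: 0.05

```text
clock: 7.05
tool_pos: [454.2, -269.7, 74.3]
orientation: [0.79, 0.613, 0.0, 0.0]
wrist_force: [-0.3, 0.2, -0.6]
opening: 40.9
grasp_force: 0.0
```

```bash
python3 cap.py 98 w4
```

```text
[ 454.2 -269.7   74.3] 40.86551140932561 7.05 0.002221284500021176
(278.983642578125, 261.5633544921875) (88.41172790527344, 96.89410400390625) [ 454.7 -270.3   98. ]
delta tool mm [ -0.5   0.6 -23.7] tool x [ 0.2  1.  -0. ]
```

View pics/w4.png

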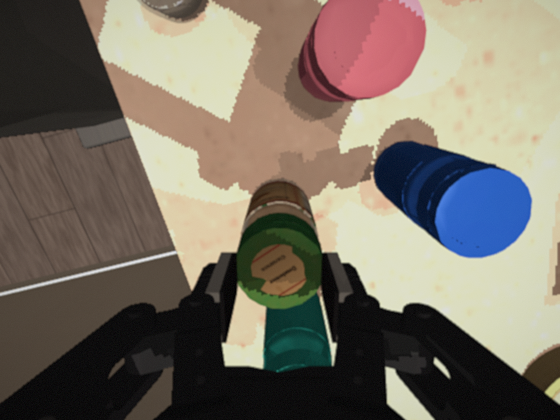

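The cap at (279,262) sits between the two pads, whose tips are at (225,258) and (337,258). I close the grip.

Request:
send_rows:
  plan:
    - [[0,0,0,0,0,0],[0,0,0,0,0,0],[0,0,0,0,0,0],[0,0,0,0,0,0]]
  claw: 0.3

```text
clock: 7.5
tool_pos: [454.1, -269.7, 74.2]
orientation: [0.79, 0.613, -0.0, -0.0]
wrist_force: [0.5, 0.9, -0.6]
opening: 29.5
grasp_force: 0.0
```

The fingers reach a 29.5 mm opening without touching anything, so their tips may be above the cap. I check the fingertip height numerically against the stored first pictures.

Run:
```python
from h import *
np.set_printoptions(precision=0,suppress=True,linewidth=150)
for n in("scene","side"):
    print(n,[project(n,np.array([574+d,0,z])) for z in(200,213,240) for d in(-50,50)])
    i=cv2.imread(f"pics/{n}0.png");g=i.max(2)
    r=slice(105,165);print([(v,np.flatnonzero(g[v,205:295]<45)[[0,-1]]+205 if (g[v,205:295]<45).any() else None,int((g[v,205:295]<45).sum())) for v in range(105,162,4)])
i=grab_frame("wrist")[...,::-1];cv2.imwrite("pics/w5.png",i)
for f in("w4","w5"):
    i=cv2.imread(f"pics/{f}.png");h=cv2.cvtColor(i,cv2.COLOR_BGR2HSV);m=cv2.inRange(h,(40,100,30),(75,255,200))
    print(f,[(v,*(np.flatnonzero(m[v])[[0,-1]])) for v in range(220,315,10) if m[v].any()])
```

```text
scene [array([272., 157.]), array([232., 150.]), array([272., 151.]), array([232., 145.]), array([271., 140.]), array([231., 134.])]
[(105, array([219, 281]), 50), (109, array([218, 282]), 41), (113, array([224, 282]), 30), (117, array([231, 280]), 19), (121, array([231, 274]), 10), (125, array([206, 274]), 10), (129, array([206, 274]), 9), (133, array([205, 273]), 7), (137, array([207, 210]), 4), (141, array([205, 211]), 7), (145, array([205, 211]), 7), (149, array([205, 210]), 6), (153, array([205, 211]), 7), (157, None, 0), (161, None, 0)]
side [array([268., 173.]), array([226., 168.]), array([268., 168.]), array([226., 163.]), array([268., 158.]), array([225., 153.])]
[(105, array([227, 259]), 32), (109, array([227, 259]), 29), (113, array([214, 257]), 30), (117, array([214, 242]), 11), (121, array([214, 240]), 6), (125, array([215, 216]), 2), (129, None, 0), (133, None, 0), (137, None, 0), (141, None, 0), (145, None, 0), (149, None, 0), (153, None, 0), (157, None, 0), (161, None, 0)]
w4 [(220, np.int64(257), np.int64(302)), (230, np.int64(246), np.int64(312)), (240, np.int64(243), np.int64(316)), (250, np.int64(239), np.int64(320)), (260, np.int64(237), np.int64(321)), (270, np.int64(237), np.int64(321)), (280, np.int64(237), np.int64(320)), (290, np.int64(244), np.int64(316)), (300, np.int64(254), np.int64(307))]
w5 [(220, np.int64(257), np.int64(302)), (230, np.int64(246), np.int64(313)), (240, np.int64(243), np.int64(316)), (250, np.int64(239), np.int64(320)), (260, np.int64(248), np.int64(310)), (270, np.int64(248), np.int64(309)), (280, np.int64(249), np.int64(309)), (290, np.int64(248), np.int64(310)), (300, np.int64(254), np.int64(307))]
```

Confirmed: the fingers cover the cap from above, and the first pictures put the tips about 30 mm higher than the stated TCP implies. I open again, go down 26 mm and regrip.

Request:
send_rows:
  plan:
    - [[0,0,0,0,0,0],[0,0,0,0,0,0],[0,0,0,0,0,0],[0,0,0,0,0,0],[0,0,0.04,0,0,0],[0,0,0.05,0,0,0],[0,0,0.04,0,0,0],[0,0,0,0,0,0]]
  claw: -0.6

```text
clock: 8.35
tool_pos: [452.8, -268.8, 46.4]
orientation: [0.79, 0.613, -0.001, -0.002]
wrist_force: [0.6, -0.2, -0.5]
opening: 68.3
grasp_force: 0.0
```

Request:
send_rows:
  plan:
    - [[0,0,0,0,0,0],[0,0,0,0,0,0],[0,0,0,0,0,0],[0,0,0,0,0,0],[0,0,0,0,0,0],[0,0,0,0,0,0]]
  claw: 0.3

```text
clock: 8.95
tool_pos: [454.4, -269.9, 48.4]
orientation: [0.79, 0.613, 0.0, 0.0]
wrist_force: [0.1, -0.3, 0.5]
opening: 43.6
grasp_force: 61.1
```

Gripped at 43.6 mm with 61 N. Now lift and carry.

Request:
send_rows:
  plan:
    - [[0,0,-0.05,0,0,0],[0,0,-0.1,0,0,0],[0,0,-0.15,0,0,0],[0,0,-0.15,0,0,0],[0,0,-0.15,0,0,0],[0,0,-0.1,0,0,0],[0,0,-0.05,0,0,0],[0,0,0,0,0,0]]

```text
clock: 9.75
tool_pos: [454.9, -270.2, 199.9]
orientation: [0.79, 0.613, 0.0, 0.002]
wrist_force: [0.2, -0.6, -0.7]
opening: 43.7
grasp_force: 61.1
```

Request:
send_rows:
  plan:
    - [[0.1,-0.02,0,0,0,0],[0.18,-0.03,0,0,0,0],[0.2,-0.03,0,0,0,0],[0.2,-0.03,0,0,0,0],[0.2,-0.03,0,0,0,0],[0.2,-0.03,0,0,0,0],[0.2,-0.03,0,0,0,0],[0.12,-0.02,0,0,0,0]]

```text
clock: 10.55
tool_pos: [479.7, 15.2, 196.6]
orientation: [0.79, 0.614, -0.001, -0.001]
wrist_force: [0.2, -0.4, -1.1]
opening: 43.4
grasp_force: 61.1
```

Request:
send_rows:
  plan:
    - [[0,0,0,0,0,0],[0,0,0,0,0,0],[0,0,0,0,0,0],[0,0,0,0,0,0]]

```text
clock: 10.95
tool_pos: [480.9, 11.3, 197.8]
orientation: [0.791, 0.612, -0.0, -0.0]
wrist_force: [0.7, -0.3, 0.1]
opening: 43.2
grasp_force: 61.1
```

```bash
cat > band.py <<'E'
from h import *
import sys
np.set_printoptions(precision=2,suppress=True)
s=get_state();i=grab_frame("wrist")[...,::-1].copy();cv2.imwrite(f"pics/{sys.argv[1]}.png",i)
print(s['tool_pos'],s['opening'],s['clock'])
h=cv2.cvtColor(i,cv2.COLOR_BGR2HSV)
for n,lo,hi,z in(("green",(40,90,60),(80,255,255),56),("orange",(8,120,100),(20,255,255),56),("red",(0,120,70),(6,255,255),62)):
    m=cv2.inRange(h,lo,hi)
    if n=="red":m|=cv2.inRange(h,(174,120,70),(180,255,255))
    for c in cv2.findContours(m,0,1)[0]:
        if 40<cv2.contourArea(c)<4000:
            P=np.array([onz("wrist",q,z,s)[:2] for q in cv2.boxPoints(cv2.minAreaRect(c))])
            e=[P[1]-P[0],P[2]-P[1]];L=max(e,key=np.linalg.norm)
            print(n,cv2.minAreaRect(c)[0],cv2.contourArea(c),"ctr",P.mean(0),"len",[np.linalg.norm(v) for v in e],"ang",np.degrees(np.arctan(L[1]/L[0])))
E
python3 band.py w6
```

```text
[480.9   11.34 197.79] 43.17052207914023 10.95
green (276.763916015625, 338.0921630859375) 175.0 ctr [ 432.83 -166.69] len [np.float64(13.42437003548741), np.float64(69.13735952931205)] ang -18.339696612989194
orange (280.36041259765625, 304.40399169921875) 2241.0 ctr [ 447.74 -124.79] len [np.float64(64.57058746938623), np.float64(63.58373734867423)] ang 20.94440364106195
red (333.5588684082031, 338.23529052734375) 98.0 ctr [ 496.48 -178.67] len [np.float64(6.455960794756864), np.float64(56.732485327270936)] ang -89.849924046787
```

Request:
send_rows:
  plan:
    - [[0.12,-0.025,0,0,0,0],[0.2,-0.04,0,0,0,0],[0.18,-0.04,0,0,0,0],[0.1,-0.02,0,0,0,0],[0,0,0,0,0,0],[0,0,0,0,0,0],[0,0,0,0,0,0],[0,0,0,0,0,0]]

```text
clock: 11.8
tool_pos: [486.8, 133.6, 198.2]
orientation: [0.791, 0.612, -0.0, 0.0]
wrist_force: [-0.8, -0.4, -1.6]
opening: 43.5
grasp_force: 61.1
```

```bash
python3 band.py w7
```

```text
[486.77 133.63 198.19] 43.51995867385068 11.8
green (281.67919921875, 340.1741638183594) 176.0 ctr [443.4  -48.91] len [np.float64(59.10140893182791), np.float64(11.276352058333627)] ang -11.077771403074456
green (302.1538391113281, 259.2691955566406) 42.5 ctr [490.35  46.38] len [np.float64(5.3203100838095345), np.float64(20.32798854044323)] ang -50.37602120093448
green (272.5, 29.5) 363.0 ctr [515.86 266.55] len [np.float64(38.71136595570368), np.float64(6.96730128152704)] ang -14.497132693098786
orange (283.2475280761719, 309.47528076171875) 1631.0 ctr [455.07  -9.7 ] len [np.float64(64.7403226420001), np.float64(50.68620530459087)] ang 21.29947667189469
orange (273.0, 9.0) 128.0 ctr [520.26 281.53] len [np.float64(38.898999977303035), np.float64(7.48581861862587)] ang -14.50042766137906
red (272.5, 37.0) 52.5 ctr [514.22 259.89] len [np.float64(33.21020363477047), np.float64(1.5376707928835947)] ang -14.495360875405447
```

The gauge yaw comes out at 14.5°, which matches the tool, with the origin at (483.5, 140.4). I move over the place at gauge y = 38 and lower.

Request:
send_rows:
  plan:
    - [[0.1,-0.012,0,0,0,0],[0.119,-0.0125,0,0,0,0],[0,0,0.08,0,0,0],[0,0,0.15,0,0,0],[0,0,0.15,0,0,0],[0,0,0.1,0,0,0],[0,0,0.07,0,0,0],[0,0,0,0,0,0]]

```text
clock: 12.65
tool_pos: [491.2, 177.3, 86.2]
orientation: [0.79, 0.612, -0.002, -0.001]
wrist_force: [-0.4, -0.2, -0.3]
opening: 43.3
grasp_force: 61.1
```

Request:
send_rows:
  plan:
    - [[0,0,0,0,0,0],[0,0,0.04,0,0,0],[0,0,0.04,0,0,0],[0,0,0.03,0,0,0],[0,0,0,0,0,0],[0,0,0,0,0,0]]

```text
clock: 13.25
tool_pos: [492.8, 178.5, 66.0]
orientation: [0.79, 0.613, -0.0, -0.0]
wrist_force: [0.0, 0.2, -1.3]
opening: 43.2
grasp_force: 61.1
```

```bash
python3 -c "
from h import *
s=get_state();print(s['tool_pos'],s['wrist_force'],s['opening'],s['grasp_force'])"
```

```text
[492.7517201  178.51096967  65.99663388] [ 0.01693174  0.19883996 -1.30736176] 43.20799049511052 61.149044036865234
```

Expected touchdown is at TCP z about 60.4. I lower in small rows and watch the force.

Request:
send_rows:
  plan:
    - [[0,0,0.008,0,0,0],[0,0,0.008,0,0,0],[0,0,0.006,0,0,0],[0,0,0,0,0,0],[0,0,0,0,0,0]]

```text
clock: 13.75
tool_pos: [492.9, 178.5, 61.8]
orientation: [0.79, 0.613, -0.0, -0.0]
wrist_force: [0.3, -0.1, -1.5]
opening: 43.4
grasp_force: 61.1
```

Request:
send_rows:
  plan:
    - [[0,0,0.003,0,0,0],[0,0,0.003,0,0,0],[0,0,0,0,0,0],[0,0,0,0,0,0]]

```text
clock: 14.15
tool_pos: [492.9, 178.5, 60.6]
orientation: [0.79, 0.613, -0.0, -0.0]
wrist_force: [0.2, 0.2, -1.7]
opening: 43.2
grasp_force: 61.1
```

Request:
send_rows:
  plan:
    - [[0,0,0.003,0,0,0],[0,0,0.003,0,0,0],[0,0,0,0,0,0],[0,0,0,0,0,0]]

```text
clock: 14.55
tool_pos: [493.1, 178.6, 60.4]
orientation: [0.79, 0.613, 0.0, 0.0]
wrist_force: [-1.5, -0.5, 6.8]
opening: 43.5
grasp_force: 62.2
```

Touchdown at 6.8 N. I release and rise.

Request:
send_rows:
  plan:
    - [[0,0,-0.004,0,0,0],[0,0,0,0,0,0],[0,0,0,0,0,0],[0,0,0,0,0,0],[0,0,0,0,0,0]]
  claw: -0.4

```text
clock: 15.05
tool_pos: [492.9, 178.5, 60.0]
orientation: [0.79, 0.613, -0.0, -0.0]
wrist_force: [0.7, -0.5, -0.4]
opening: 59.9
grasp_force: 0.0
```

Request:
send_rows:
  plan:
    - [[0,0,-0.05,0,0,0],[0,0,-0.1,0,0,0],[0,0,-0.15,0,0,0],[0,0,-0.15,0,0,0],[0,0,-0.15,0,0,0],[0,0,-0.1,0,0,0],[0,0,0,0,0,0],[0,0,0,0,0,0]]

```text
clock: 15.85
tool_pos: [493.0, 178.5, 200.7]
orientation: [0.79, 0.613, 0.001, 0.0]
wrist_force: [0.1, -0.1, -0.9]
opening: 59.6
grasp_force: 0.0
```

Request:
send_rows:
  plan:
    - [[-0.1,0,0,0,0,0],[-0.2,0,0,0,0,0],[-0.2,0,0,0,0,0],[-0.1,0,0,0,0,0],[0,0,0,0,0,0],[0,0,0,0,0,0],[0,0,0,0,0,0],[0,0,0,0,0,0]]

```text
clock: 16.65
tool_pos: [463.3, 63.2, 199.9]
orientation: [0.79, 0.613, -0.0, -0.0]
wrist_force: [0.0, 0.1, -0.7]
opening: 59.8
grasp_force: 0.0
```

```bash
python3 band.py w8; python3 cap.py 110 w8b
```

```text
[463.32  63.19 199.88] 59.819427614021286 16.65
green (279.5, 41.5) 3058.0 ctr [495.42 185.32] len [np.float64(50.37775117786751), np.float64(51.67401970521505)] ang 77.27136692144131
orange (278.9000549316406, 41.79999542236328) 1146.5 ctr [494.99 185.62] len [np.float64(30.352419314794897), np.float64(34.31299143594302)] ang -74.62190694423784
red (351.14898681640625, 340.0660705566406) 134.0 ctr [ 498.46 -135.47] len [np.float64(8.848556526611153), np.float64(39.913322113721215)] ang -88.2214945743248
[463.3  63.2 200. ] 59.74619129382955 16.7 0.002048512965299612
(279.64813232421875, 42.1719970703125) (59.93461227416992, 67.86024475097656) [493.4 177.1 110. ]
delta tool mm [117.9   1.   90. ] tool x [0.2 1.  0. ]
```

View pics/w8.png

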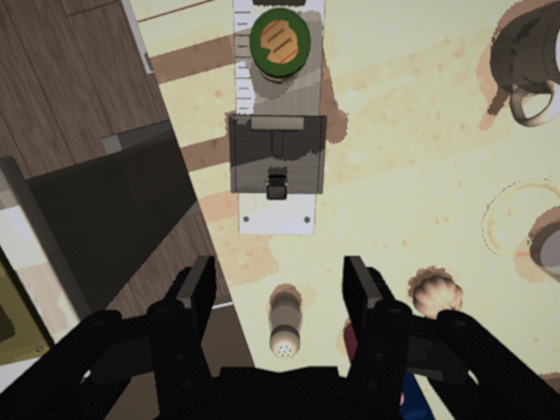

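The jar stands on the bed with its cap at (279,42). The jaw plate's top is at (277,123), the black grip's top at (277,192) and the bed's near corners at (240,234) and (314,235).

Run:
```python
from h import *
np.set_printoptions(precision=1,suppress=True)
s=get_state();O=np.array([483.5,140.4]);a=np.radians(14.5);g=np.array([np.sin(a),np.cos(a)]);x=np.array([np.cos(a),-np.sin(a)])
def G(l,uv,z):
    p=onz("wrist",uv,z,s)[:2];print(l,p,"gauge",(p-O)@x,(p-O)@g)
G("grip",(277,192),72);G("jaw",(277,123),58);G("jawfront",(277,117),58);G("c1",(240,234),12);G("c2",(314,235),12);G("cap",(279.6,42),110)
print("tcp",(s['tool_pos'][:2]-O)@x,(s['tool_pos'][:2]-O)@g)
i=cv2.imread("pics/w8.png").max(2);print(i[100:240:3,277]);print(i[192,255:300:2])
```

```text
grip [460.6  58.2] gauge -1.5730141278859313 -85.28124004943041
jaw [476.2 119.3] gauge -1.770109250121399 -22.262767656402172
jawfront [477.6 124.5] gauge -1.7790416950355838 -16.839603808718103
c1 [400.6   3.3] gauge -45.910910010854415 -153.52196564411264
c2 [485.7 -19.7] gauge 42.22042199306508 -154.46463152875623
cap [493.4 177.2] gauge 0.369326034593572 38.090752332153905
tcp -0.21755290801048194 -79.88952605447282
[130 130 131 130 132  81 129 129 122 119  45  52  53  52  54  51  51  51
  47  48 101 104  89  51  52  17  29  23  32  63  68  61  51  83 207 205
 205 204 205 205 205 204 205 205 210 199 205]
[101 101 103 102  99 103  34  57  64  62  65  64  62  61  60  31  84  96
  98  98  98  99  99]
```

Request:
send_rows:
  plan:
    - [[-0.03,-0.007,0,0,0,0],[0,0,0.1,0,0,0],[0,0,0.17,0,0,0],[0,0,0.18,0,0,0],[0,0,0.18,0,0,0],[0,0,0.13,0,0,0],[0,0,0.08,0,0,0],[0,0,0.03,0,0,0]]

```text
clock: 17.55
tool_pos: [458.8, 56.7, 24.6]
orientation: [0.79, 0.613, -0.001, -0.001]
wrist_force: [0.2, -0.1, -0.4]
opening: 60.2
grasp_force: 0.0
```

Request:
send_rows:
  plan:
    - [[0,0,0.02,0,0,0],[0,0,0,0,0,0],[0,0,0,0,0,0],[0,0,0,0,0,0]]

```text
clock: 17.95
tool_pos: [461.1, 56.9, 23.1]
orientation: [0.79, 0.613, 0.001, 0.001]
wrist_force: [0.5, -0.6, -0.5]
opening: 59.8
grasp_force: 0.0
```

Request:
send_rows:
  plan:
    - [[0,0,0,0,0,0],[0,0,0,0,0,0],[0,0,0,0,0,0],[0,0,0,0,0,0],[0,0,0,0,0,0],[0,0,0,0,0,0],[0,0,0,0,0,0]]
  claw: 0.8

```text
clock: 18.65
tool_pos: [459.0, 57.1, 22.7]
orientation: [0.79, 0.613, -0.001, -0.001]
wrist_force: [-3.4, 1.4, 7.6]
opening: 18.8
grasp_force: 58.7
```

The thumb grip is held. Now I slide along tool +x gently.

Request:
send_rows:
  plan:
    - [[0.01,0,0,0,0,0],[0.018,0,0,0,0,0],[0.02,0,0,0,0,0],[0.02,0,0,0,0,0],[0.02,0,0,0,0,0],[0.02,0,0,0,0,0],[0.018,0,0,0,0,0],[0.012,0,0,0,0,0]]

```text
clock: 19.45
tool_pos: [465.9, 82.4, 22.7]
orientation: [0.79, 0.613, -0.001, 0.0]
wrist_force: [-3.0, -5.7, 7.8]
opening: 18.8
grasp_force: 58.8
```

Request:
send_rows:
  plan:
    - [[0.01,0,0,0,0,0],[0.01,0,0,0,0,0],[0.012,0,0,0,0,0],[0.012,0,0,0,0,0],[0.012,0,0,0,0,0],[0.012,0,0,0,0,0],[0.012,0,0,0,0,0],[0.01,0,0,0,0,0]]

```text
clock: 20.25
tool_pos: [470.4, 99.5, 22.7]
orientation: [0.79, 0.613, -0.001, 0.0]
wrist_force: [-3.0, -5.4, 7.9]
opening: 18.9
grasp_force: 58.7
```

```bash
cat > ptr.py <<'E'
from h import *
import sys
np.set_printoptions(precision=1,suppress=True)
O=np.array([483.5,140.4]);a=np.radians(14.5);g=np.array([np.sin(a),np.cos(a)]);x=np.array([np.cos(a),-np.sin(a)])
s=get_state();print(s['clock'],"tcp gauge",(s['tool_pos'][:2]-O)@x,(s['tool_pos'][:2]-O)@g,s['wrist_force'],s['opening'])
for n in("wrist","side","scene"):
    i=grab_frame(n)[...,::-1].copy();cv2.imwrite(f"pics/{sys.argv[1]}{n}.png",i);h=cv2.cvtColor(i,cv2.COLOR_BGR2HSV)
    for col,lo,hi,z in(("green",(40,90,60),(80,255,255),56),("orange",(8,120,100),(20,255,255),56),("red",(0,110,60),(6,255,255),62)):
        m=cv2.inRange(h,lo,hi)
        if col=="red":m|=cv2.inRange(h,(172,110,60),(180,255,255))
        for c in cv2.connectedComponentsWithStats(m)[3][1:] if 0 else [cv2.moments(q,False) for q in cv2.findContours(m,0,1)[0] if len(q)>2]:
            if c['m00']<6: continue
            u=(c['m10']/c['m00'],c['m01']/c['m00']);p=onz(n,u,z,s)[:2]-O
            if abs(p@x)<40 and 0<p@g<170: print(n,col,c['m00'],np.array(u),"gauge",np.array([p@x,p@g]))
E
python3 ptr.py p1
```

```text
20.25 tcp gauge -2.4029700721249063 -42.85683227351784 [-3.  -5.4  7.9] 18.861105383534298
wrist green 11043.5 [295.1  63.4] gauge [ 4.3 47.9]
wrist orange 8210.5 [298.5  38. ] gauge [ 5.5 56.9]
side green 23.0 [241.8 305. ] gauge [  0.8 129.1]
side orange 9.5 [236.9 310.9] gauge [  2.2 146.1]
scene green 20.0 [216.8 273.8] gauge [  0.6 128.7]
scene orange 15.5 [211.2 277.9] gauge [ -1.  145.4]
scene orange 295.0 [244.6 262.1] gauge [-12.7  64.8]
```

Request:
send_rows:
  plan:
    - [[0.008,0,0,0,0,0],[0.01,0,0,0,0,0],[0.01,0,0,0,0,0],[0.01,0,0,0,0,0],[0.01,0,0,0,0,0],[0.01,0,0,0,0,0],[0.008,0,0,0,0,0],[0.004,0,0,0,0,0]]

```text
clock: 21.2
tool_pos: [474.1, 113.0, 22.7]
orientation: [0.79, 0.613, -0.001, 0.001]
wrist_force: [-2.6, -6.7, 7.2]
opening: 18.6
grasp_force: 58.7
```

```bash
python3 - <<'E'
s=open('ptr.py').read().replace('"red",(0,110,60)','"red",(0,90,40)').replace('(172,110,60)','(168,90,40)').replace("<6: continue","<2: continue")
open('ptr.py','w').write(s)
E
python3 ptr.py p2; python3 cap.py 110 p2c
```

```text
21.2 tcp gauge -2.2474618274671263 -28.901059660079465 [-2.6 -6.7  7.2] 18.574127771084267
wrist green 11081.5 [298.6  63.7] gauge [ 5.9 61.8]
wrist orange 8285.5 [302.   38.5] gauge [ 7.  70.7]
side green 19.0 [241.9 305.1] gauge [  0.5 129.3]
side orange 9.5 [236.9 310.9] gauge [  2.2 146.1]
scene green 21.5 [217.2 273.9] gauge [ -0.3 128.6]
scene orange 15.5 [211.2 277.9] gauge [ -1.  145.4]
scene orange 199.0 [240.2 262.5] gauge [-6.8 71.1]
scene red 6.0 [219.3 271.8] gauge [ -5.  127.2]
[474.1 113.1  22.7] 18.917985877209954 21.35 0.0017427093297656083
(300.72418212890625, 10.486160278320312) (201.60272216796875, 227.43885803222656) [503.6 205.1 110. ]
delta tool mm [ 96.2   5.6 -87.5] tool x [ 0.2  1.  -0. ]
```

Request:
send_rows:
  plan:
    - [[0.006,0,0,0,0,0],[0.008,0,0,0,0,0],[0.008,0,0,0,0,0],[0.006,0,0,0,0,0],[0.004,0,0,0,0,0],[0,0,0,0,0,0],[0,0,0,0,0,0]]

```text
clock: 22.1
tool_pos: [475.6, 118.8, 22.7]
orientation: [0.79, 0.613, -0.002, 0.001]
wrist_force: [-1.9, -7.4, 7.6]
opening: 18.8
grasp_force: 58.7
```

```bash
python3 ptr.py p3|grep -v orange
```

```text
22.1 tcp gauge -2.189055364796417 -22.901618972229976 [-1.9 -7.4  7.6] 18.784231494376414
wrist green 11084.0 [298.6  63.8] gauge [ 5.9 67.8]
scene red 5.0 [216.7 272.5] gauge [ -2.7 132. ]
```

The red pointer now covers the green band, so the anvil reads about 8–9 mm. I let go, rise and verify from above.

Request:
send_rows:
  plan:
    - [[0,0,0,0,0,0],[0,0,0,0,0,0],[0,0,0,0,0,0],[0,0,0,0,0,0],[0,0,0,0,0,0],[0,0,-0.04,0,0,0],[0,0,-0.1,0,0,0],[0,0,-0.15,0,0,0]]
  claw: -0.4

```text
clock: 23.05
tool_pos: [475.1, 120.6, 79.9]
orientation: [0.79, 0.613, -0.002, -0.001]
wrist_force: [0.3, -0.2, 0.6]
opening: 59.4
grasp_force: 0.0
```

Request:
send_rows:
  plan:
    - [[0,0,-0.2,0,0,0],[0,0,-0.2,0,0,0],[0,0,-0.2,0,0,0],[0.1,0,-0.05,0,0,0],[0.1,0,0,0,0,0],[0,0,0,0,0,0],[0,0,0,0,0,0],[0,0,0,0,0,0]]

```text
clock: 23.85
tool_pos: [485.8, 158.8, 209.8]
orientation: [0.79, 0.613, -0.001, -0.0]
wrist_force: [0.0, -0.4, -0.2]
opening: 59.5
grasp_force: 0.0
```

```bash
python3 ptr.py p4; python3 cap.py 110 p4c
```

```text
23.85 tcp gauge -2.421433004920496 18.367913213235727 [ 0.  -0.4 -0.2] 59.54638731289404
wrist green 764.5 [280.8 122. ] gauge [-0.4 76. ]
wrist green 71.5 [293.9  62.8] gauge [ 11.4 128.9]
wrist green 77.0 [268.   62.7] gauge [-12.4 129. ]
wrist orange 826.5 [284.9 133.3] gauge [ 3.6 65.3]
wrist orange 385.0 [281.5  42.4] gauge [ -0. 146.]
wrist red 40.0 [281.4  58.5] gauge [ -0.1 131.9]
side orange 37.5 [237.9 311.3] gauge [ -0.1 145.9]
scene orange 32.0 [210.6 277.6] gauge [  0.7 145.3]
scene orange 222.5 [238.7 264.5] gauge [-9.5 78.5]
scene red 6.0 [214.8 271.7] gauge [  2.2 132.3]
[486.1 158.8 209.8] 59.88126607230853 24.0 0.0054971775608050714
(284.39276123046875, 132.48878479003906) (53.15210723876953, 55.25050354003906) [503.9 208.4 110. ]
delta tool mm [52.6  5.  99.8] tool x [ 0.2  1.  -0. ]
```

Pointer at gauge y of about 132 (anvil about 8 mm, in the green), the jar upright on the centre line, and the robot clear. Handing in.

```bash
python3 -c "
from cell import *
print(hand_in())"
```

```text
the job is handed in; nothing more can be done
None
```

I handed the job in with the spice jar standing upright between the jaws and the pointer in the green (anvil about 8 mm); my first grasp attempt missed and briefly tilted the jar in place before I regripped it, and no verdict was returned.

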